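Switch a column selector valve four clicks and lock it again

ROBOT

A 6-joint arm with a two-finger parallel gripper is mounted at the origin on the work surface. World frame = base frame: x ahead of the robot, y to its left, z up, the work surface at z = 0. Lengths are in m, angles in rad, forces in N, time in s.
With the tool pointing down it reaches from about 0.275 to 0.775 m from the base axis. Payload 14.6 kg.
Tool frame: the origin (TCP) lies at the very end of the fingers, on their centre line; the grasp point (between the pads) lies 19 mm behind it (ctrl.grasp_offset is the distance from the TCP to the grasp point, in m); z points along the fingers, y is the line along which they close (so a half turn about z gives the same grasp; the last joint's range is limited). The gripper opens to 85 mm and grips with 20 to 120 N. Pads are 22 mm wide; open, the fingers measure 114 mm over their backs; the gripper's body (76 mm by 85 mm) begins 54 mm behind the grasp point. The pads swing forward as they close: fully open they stand 13 mm farther back than shut.
Start: joints at [1.107, 0.263, -0.048, 1.259, 0, 1.415], TCP at [0.16, 0.5, 0.231] pointing down, gripper open.
Joint ranges: [-2.65, 2.65], [-0.89, 1.7], [-1.18, 1.37], [-2.13, 2.11], [-1.35, 1.29], [-3.14, 3.14]. Speed limits (rad/s): [1.89, 1.89, 2.57, 2.79, 3.14, 3.14].

INTERFACE

Orientations are given as [roll, pitch, yaw] about the fixed x, y, z axes, in that order (R = Rz(yaw) Ry(pitch) Rx(roll)).
In Python, from rig import ctrl gives the robot as it stands.
- The arm moves only by the tool carry_out, never from a script. Its argument "deltas" is a list of rows, each a list of 3 entries, a list of its own where there are three numbers: the finger opening in cm, from 0 to 8.54, then the shift along the tool's x, y, z in cm, then the turn about the tool's z in degrees. A call has 1 to 12 rows; each row shifts and turns the commanded pose from where the row before left it, along the tool's axes as they then stand; what a row does not reach is not made up. A row lasts 1/10 s, in which the tool goes at most 50 mm and 8.59 degrees, less where a joint would pass 70% of its speed; a pose out of reach is approached as far as the arm can. A call with a gripper value outside its range is refused whole. The fingers move at their own pace and stop on an object; "force" is the grip in N (left out, the last holds). Time passes only in rows, so rows that do not move let the fingers close. It gives the time, the measured TCP pose, the force, the opening and the grip force at its end, in the units of the state.
- ctrl.read_state(): the state, without advancing time (a new reading comes with each control period).
- ctrl.read_camera(name): name is "scene" or "side" or "wrist"; returns a dict with "img" (400x640x3 uint8, blue, green, red), "mtx" (3x3 intrinsics, pixels), "D" ([k1, k2, p1, p2, k3] as OpenCV has them; the pictures are not rectified), "cam_to_world" (4x4, takes a point from camera to world coordinates). Camera axes: x right, y up, looking along -z (the intrinsics and any distortion apply to the point x, -y, -z); pixel columns grow to the right and rows downward; lengths in m; the calibration is good to about 2 mm. A picture is of the moment at which its call begins. There is no depth.
- ctrl.finish_job(): hands the job in; it is judged then, once.
The state is a dict: "time_s": time; "qpos": joint angles; "joint_velocities": joint speeds; "effort": joint torques, N m; "tcp_pos": TCP position; "tcp_rot": TCP orientation; "ft_force": force on the tool from outside, world axes, zero at the start; "wrist_torque": the same for the moment, N m; "finger_gap": finger opening in m; "grip_force": force on a finger pad.
Only numpy, scipy, OpenCV 4.12 (cv2) and the standard library are available. Lean on these libraries where they do the work, as an engineer would, in place of code of your own. Each camera call takes 0.05 s, during which the arm holds its last target. There are 200 camera calls.

TASK

Switch the column selector valve over: pull out its red-handled locking pin and stand the pin in any empty well of the blue tube rack, turn the black knob four clicks clockwise (seen from above) so that its tab stops over the hole with the green mark, then push the pin back, fully home, through the tab and the plate and let go. Do not force the pin, and leave the other things on the bench alone.

Things in the scene. Friction and masses are not known exactly. Their poses are not given: they have to be found in the camera images.
- knob_axis (a point): point on the vertical axis of a black selector knob (on a white-based valve), 105 mm above the bench, 22 mm above the round hub's top (54 mm across); fixed, it does not turn. To grip: an upright bar on the hub, 50 mm long, 14 mm thick, 38 mm tall (top 121 mm above the bench), in line with the tab; at the start bar and tab point along this frame's x, to orange_hole.
- orange_hole (a point): where the knob's tab stands at the start: centre of the plate's hole with an orange spot, at the plate's upper face, 74 mm above the bench. Ten such holes, 9 mm across, 44 mm from the axis, one every 36 degrees, through a fixed plate 132 mm square and 8 mm thick, open below. One click turns the tab from one hole to the next. An end stop keeps the knob from turning anticlockwise from here.
- green_hole (a point): the same plate's hole with a green spot, 144 degrees (four clicks) clockwise of orange_hole. A sprung ball holds each click: about 0.4 N m to leave it, no torque half-way to the next (18 degrees), then the knob is drawn on into that click. Let go anywhere but exactly half-way, it snaps to the nearest click. The knob's angle is not in the state: feel or see it.
- pin_grip (a point): locking pin, upright, starts home over orange_hole. Point at the centre of its red handle (16 mm across, 40 mm tall). Steel flange below it (22 mm across, 4 mm thick), underside 24 mm below this point, then a shank 8 mm across, 30 mm long. z up. About 60 g. Two sprung balls stand out 1 mm, 20 mm below the flange: pull or push with about 8 N as they pass; its weight alone does not seat it.
- pin_seat (a point): the same pin, at the centre of the flange's underside. Home, it rests on the knob's tab: 9 mm above the plate's hole point. The tab (8 mm thick, top level with the hub's, 83 mm above the bench) has a 9.5 mm hole, over a plate hole at each click. The bar's end is 19 mm from the pin's axis: hold the pin with the fingers to its sides, closing square to the bar. While in, it locks the knob.
- rack: blue tube rack fixed to the bench, 78 mm (its x) by 150 mm (its y) and 62 mm tall; origin under its middle. The row of four wells at x = -16 mm is empty (y = -51, -17, 17, 51 mm); the other row, at x = +22 mm, holds capped tubes that stand up to 100 mm above the bench.
- well1 (a point): centre of the mouth of the empty well at y = -17 mm in the rack, at its top face, 62 mm above the bench: 13 mm across, through an 8 mm plate with free space below; the pin's flange rests on the rim and holds it upright. The frame's axes are those of the rack: close the fingers along its y to stay clear of the tubes.
- well2 (a point): as well1, the empty well at y = +17 mm.
- wrench: small steel open-ended fitting wrench lying flat between the task's things, 130 mm long, 8 mm thick; origin under its middle, x along it
- syringe: plastic syringe with a red tip cap lying on the bench, about 145 mm long, 20 mm thick; origin under its barrel
- buffer_bottle: glass jar with a blue cap, 66 mm across and 120 mm tall; origin under its middle
- beaker: empty glass beaker, 64 mm across and 78 mm tall; origin under its middle
- sample_vial: small amber vial with a white cap, 28 mm across and 45 mm tall; origin under its middle
- column: small white chromatography column with red end fittings lying on the bench, 136 mm long, 26 mm thick; origin under its middle, x along it
Things that resemble listed ones, but are neither listed nor needed, are in the scene too. Leave any white look-alike of the part that bears pin_grip alone.

How it is judged:
By the outcome, as a careful person would: the job done as asked, in the order asked, and still so for the second after the job is handed in, with the robot touching nothing.
It also fails if it takes over 72 s, if anything falls off the work surface, if the arm or the gripper's body presses on something with over 40 N, if the wrist force passes 120 N, or if a joint passes its speed limit or range.

## Working session

There is one attempt and no reset: what is moved stays moved. The work goes in short steps, Python scripts to look and compute and a tool call to move; the robot and the scene stay as the last step left them, time stands still between calls to the robot, and variables do not carry over. Pictures are saved under pics/ and viewed, at most 10 in all, crops included, and the job is handed in when it is done.

Besides the shell and the picture viewer there is one more tool, called after "Emit:" as a command line: name --argument value ..., lists and objects as JSON in quotes. carry_out: Moves the arm, as the interface text tells. Its arguments: {"type":"object","properties":{"deltas":{"type":"array","items":{"type":"array"}},"force":{"type":"number"}},"required":["deltas"]}

```bash
mkdir -p pics; cat > h.py <<'E'
import numpy as np, cv2
from rig import ctrl
def cam(n):
    return ctrl.read_camera(n)
def ray(c,u,v):
    p=cv2.undistortPoints(np.array([[[u,v]]],float),np.array(c['mtx']),np.array(c['D']))[0,0]
    T=np.array(c['cam_to_world']); return T[:3,3],T[:3,:3]@np.array([p[0],-p[1],-1])
def onz(c,u,v,z):
    o,d=ray(c,u,v); return o+d*(z-o[2])/d[2]
def proj(c,P):
    T=np.array(c['cam_to_world']); q=(np.array(P)-T[:3,3])@T[:3,:3]
    return cv2.projectPoints((q*[1,-1,-1]).reshape(1,3),np.zeros(3),np.zeros(3),np.array(c['mtx']),np.array(c['D']))[0][0,0]
def two(c1,p1,c2,p2):
    o1,d1=ray(c1,*p1);o2,d2=ray(c2,*p2)
    A=np.c_[d1,-d2]; s=np.linalg.lstsq(A,o2-o1,rcond=None)[0]
    a=o1+d1*s[0];b=o2+d2*s[1]; return (a+b)/2,np.linalg.norm(a-b)
E
python3 - <<'E'
from h import *
import pickle
d={}
for n in("scene","side","wrist"):
    c=cam(n); d[n]=c; cv2.imwrite(f"pics/{n}0.png",c['img']); T=np.array(c['cam_to_world']); print(n,T[:3,3].round(3),(-T[:3,2]).round(2))
pickle.dump(d,open('c0.pkl','wb'))
s=ctrl.read_state(); print({k:np.round(v,3) for k,v in s.items()})
cv2.imwrite("pics/sc_si.png",cv2.resize(np.vstack([d['scene']['img'],d['side']['img']]),(480,600)))
E
```

```text
scene [ 1.02  -0.351  0.816] [-0.5   0.38 -0.78]
side [0.468 0.856 0.937] [ 0.08 -0.72 -0.69]
wrist [0.094 0.522 0.375] [ 0.26 -0.08 -0.96]
{'time_s': np.float64(0.15), 'qpos': array([ 1.107,  0.263, -0.049,  1.259, -0.   ,  1.415]), 'joint_velocities': array([-0.001, -0.002,  0.003, -0.   ,  0.001,  0.001]), 'effort': array([ 2.0000e-03, -6.3783e+01,  3.8465e+01,  1.1000e-02, -0.0000e+00,
       -0.0000e+00]), 'tcp_pos': array([0.159, 0.5  , 0.231]), 'tcp_rot': array([-3.141, -0.   ,  2.833]), 'ft_force': array([ 0.209, -0.272, -0.302]), 'wrist_torque': array([-0.016,  0.012, -0.003]), 'grip_force': np.float64(0.0), 'finger_gap': np.float64(0.086)}
```

View pics/scene0.png

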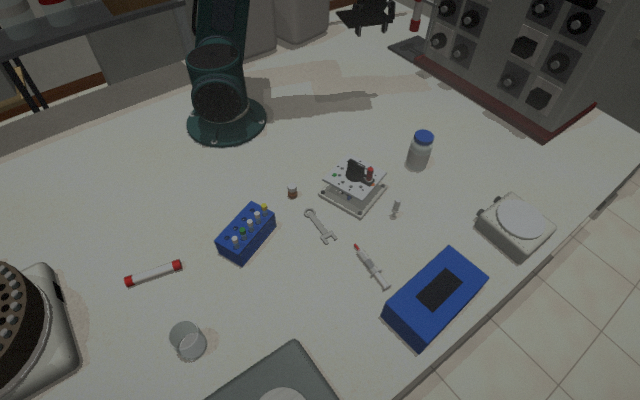

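View pics/side0.png

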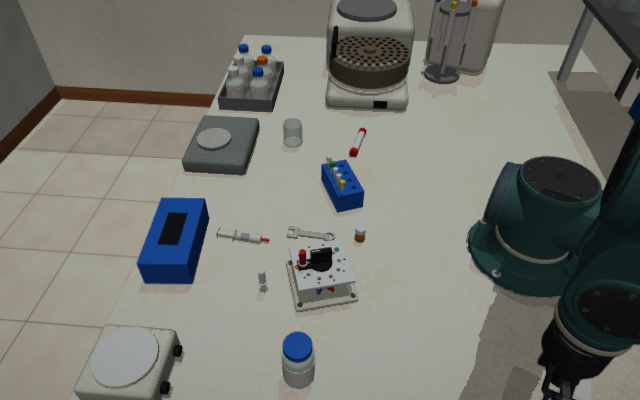

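The scene view shows the valve at (354,180), its red pin at (369,172) and the rack at (246,232). The side view has the valve at (320,272), the pin at (302,258) and the rack at (342,185). Candidates for the pin are the red handle (369,172), the white look-alike (396,208), the red syringe cap (356,247) and the red column ends (128,280)/(177,266). I choose the red handle standing on the plate and check it in a crop.

```bash
python3 - <<'E'
from h import *
import pickle
d=pickle.load(open('c0.pkl','rb'))
a=d['scene']['img'][145:225,310:415]; b=d['side']['img'][235:315,250:355]; e=d['scene']['img'][195:275,205:310]; f=d['side']['img'][145:225,295:400]
r=lambda i:cv2.resize(i,(400,300),interpolation=cv2.INTER_CUBIC)
cv2.imwrite("pics/crop0.png",np.vstack([np.hstack([r(a),r(b)]),np.hstack([r(e),r(f)])]))
for n,box in(("scene",(310,145,415,225)),("side",(250,235,355,315))):
    x0,y0,x1,y1=box; im=d[n]['img'][y0:y1,x0:x1]; h=cv2.cvtColor(im,cv2.COLOR_BGR2HSV)
    for nm,m in(("red",cv2.inRange(h,(0,140,60),(6,255,255))|cv2.inRange(h,(174,140,60),(180,255,255))),("green",cv2.inRange(h,(45,100,40),(85,255,255))),("orange",cv2.inRange(h,(8,140,80),(22,255,255)))):
        k,_,st,ce=cv2.connectedComponentsWithStats(m)
        print(n,nm,[(st[i].tolist(),(ce[i]+[x0,y0]).round(1).tolist()) for i in range(1,k) if st[i][4]>3])
E
```

```text
scene red [([58, 22, 5, 4, 13], [369.8, 168.8])]
scene green [([23, 29, 3, 2, 6], [334.0, 174.5])]
scene orange []
side red [([11, 3, 8, 3, 18], [264.3, 239.2]), ([50, 14, 6, 8, 33], [302.2, 252.3]), ([50, 21, 6, 9, 27], [302.3, 260.4]), ([80, 52, 4, 5, 15], [331.7, 288.9])]
side green [([85, 13, 4, 3, 11], [336.4, 249.1])]
side orange [([45, 30, 3, 4, 10], [296.2, 266.5])]
```

View pics/crop0.png

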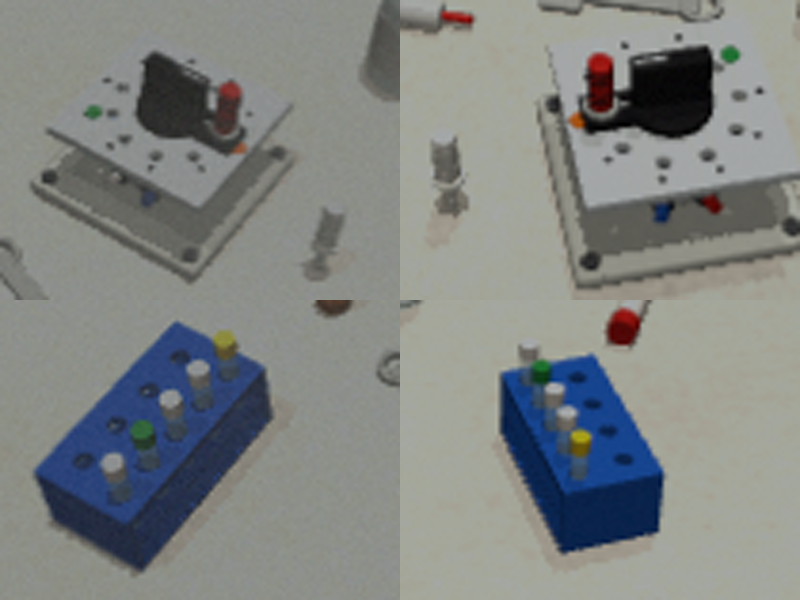

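The crop confirms the pin: red handle at crop (229,107) standing on the tab next to the orange spot, with the white look-alike off the plate. The four empty wells are visible in both views.

```bash
python3 - <<'E'
from h import *
import pickle
d=pickle.load(open('c0.pkl','rb')); S,D=d['scene'],d['side']
def s(x,y,o=(310,145)): return (o[0]+x/3.81,o[1]+y/3.75)
def e(x,y): return s(x,y,(250,235))
print('pin',two(S,s(229,107),D,e(200,83)))
print('green',two(S,s(93,112),D,e(330,54)),onz(S,*s(93,112),.074),onz(D,*e(330,54),.074))
print('orange',two(S,s(240,149),D,e(175,121)),onz(S,*s(240,149),.074),onz(D,*e(175,121),.074))
print('corners',[onz(S,*s(*p),.074).round(3) for p in((48,130),(293,105),(205,207))],[onz(D,*e(*p),.074).round(3) for p in((145,45),(188,207))])
ws=[(180,56),(149,90),(115,123),(83,161)]; wd=[(177,77),(191,104),(207,131),(223,159)]
for p in ws: print('wS',onz(S,*s(*p,(205,195)),.062).round(4))
for p in wd: print('wD',onz(D,*s(*p,(295,145)),.062).round(4))
st=ctrl.read_state(); print(st['tcp_rot'])
E
```

```text
pin (array([0.55943467, 0.16478904, 0.1052368 ]), np.float64(0.0010041967456618972))
green (array([0.48292846, 0.10377667, 0.07105238]), np.float64(0.0007417885940626116)) [0.48545582 0.10205401 0.074     ] [0.48257072 0.10607014 0.074     ]
orange (array([0.57462133, 0.168204  , 0.07097714]), np.float64(7.924250260125537e-05)) [0.57638798 0.16608816 0.074     ] [0.57428366 0.17062818 0.074     ]
corners [array([0.481, 0.064, 0.074]), array([0.566, 0.228, 0.074]), array([0.604, 0.11 , 0.074])] [array([0.601, 0.11 , 0.074]), array([0.559, 0.235, 0.074])]
wS [ 0.4515 -0.1435  0.062 ]
wS [ 0.4651 -0.1752  0.062 ]
wS [ 0.4764 -0.2071  0.062 ]
wS [ 0.4915 -0.2386  0.062 ]
wD [ 0.4881 -0.2341  0.062 ]
wD [ 0.4756 -0.2017  0.062 ]
wD [ 0.4621 -0.1705  0.062 ]
wD [ 0.449  -0.1393  0.062 ]
[-3.14075092e+00 -9.27287614e-05  2.83280506e+00]
```

Emit:
carry_out --deltas '[[8.5,[0,0,0],-7.5],[8.5,[0,0,0],-7.5],[8.5,[0,0,0],-7.5],[8.5,[0,0,0],-7.5],[8.5,[0,0,0],-7.7]]'

```text
time_s: 0.65
tcp_pos: [0.1595, 0.5, 0.2311]
tcp_rot: [-3.141, -0.0, -2.787]
ft_force: [0.0, 0.2, 0.0]
finger_gap: 0.0846
grip_force: 0.0
```

Emit:
carry_out --deltas '[[8.5,[-2,-3.8,0],0],[8.5,[-2,-3.8,0],0],[8.5,[-2,-3.8,0],0],[8.5,[-2,-3.8,0],0],[8.5,[-2,-3.8,0],0],[8.5,[-2,-3.8,0],0],[8.5,[-2,-3.8,0],0],[8.5,[-2,-3.8,0],0],[8.5,[-2,-3.8,0],0],[8.5,[-2,-3.8,0],0],[8.5,[-2,-3.8,0],0],[8.5,[-1.6,-3.3,0],0]]'

```text
time_s: 1.85
tcp_pos: [0.537, 0.1554, 0.231]
tcp_rot: [3.142, -0.0, -2.793]
ft_force: [0.9, 0.6, -0.2]
finger_gap: 0.085
grip_force: 0.0
```

Emit:
carry_out --deltas '[[8.5,[0,0,0],0],[8.5,[0,0,0],0]]'

```text
time_s: 2.05
tcp_pos: [0.5357, 0.1566, 0.2308]
tcp_rot: [3.141, -0.001, -2.794]
ft_force: [-0.5, 0.7, 0.1]
finger_gap: 0.0848
grip_force: 0.0
```

```bash
python3 - <<'E'
from h import *
import pickle
c=cam('wrist'); pickle.dump(c,open('c1.pkl','wb')); cv2.imwrite("pics/w1.png",c['img'])
s=ctrl.read_state(); print(s['time_s'],s['tcp_pos'],s['tcp_rot'],s['qpos'])
for n,P in dict(pin=(.559,.165,.127),axis=(.52,.15,.121)).items(): print(n,proj(c,P))
E
```

```text
2.1 [0.53522395 0.15725154 0.23101814] [ 3.14125383e+00 -7.51713915e-04 -2.79267000e+00] [ 1.39594412e-01  3.20602136e-01  3.46181927e-02  1.28561810e+00
  1.75219454e-04 -2.09328183e-01]
pin [321.52988176 225.17636758]
axis [320.46418785 174.68824967]
```

View pics/w1.png

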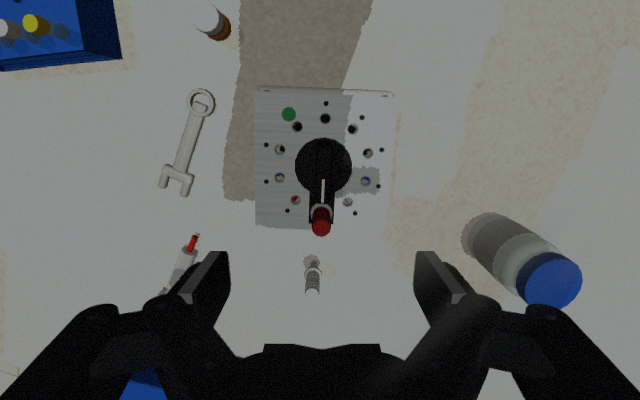

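The wrist view has the pin top at (321,228), the hub centred near (323,166), the green spot at (288,114) and nine visible plate holes around the hub. I'll fit the holes for axis and angle.

```bash
python3 - <<'E'
from h import *
import pickle
from scipy.optimize import least_squares
c=pickle.load(open('c1.pkl','rb')); im=c['img']
g=cv2.cvtColor(im,cv2.COLOR_BGR2GRAY); hsv=cv2.cvtColor(im,cv2.COLOR_BGR2HSV)
# order clockwise index k from orange: left of image = ? use green at k=4
px=[(325,118),(297,126),(353,128),(280,149),(368,153),(280,177),(366,181),(296,200),(348,202)]
ref=[]
for x,y in px:
    w=g[y-8:y+9,x-8:x+9].astype(float); m=(w<np.percentile(w,85)-22).astype(np.uint8)
    k,l,st,ce=cv2.connectedComponentsWithStats(m); i=max(range(1,k),key=lambda i:st[i][4]-8*np.hypot(*(ce[i]-8)))
    ref.append((st[i][0]+st[i][2]/2-.5+x-8,st[i][1]+st[i][3]/2-.5+y-8)); 
print(np.round(ref,1).tolist())
P=np.array([onz(c,*p,.074)[:2] for p in ref])
def f(q):
    v=P-q[:2]; a=np.arctan2(v[:,1],v[:,0])-q[2]; a=np.round(a/(np.pi/5))*(np.pi/5)+q[2]
    return (v-.044*np.c_[np.cos(a),np.sin(a)]).ravel()
r=least_squares(f,[.52,.15,np.radians(20)],loss='soft_l1',f_scale=.001)
print('axis',r.x[:2],np.degrees(r.x[2]),(f(r.x)*1000).reshape(-1,2).round(1).tolist())
a=r.x[2]; print('orange',r.x[:2]+.044*np.array([np.cos(a),np.sin(a)]),'green',r.x[:2]+.044*np.array([np.cos(a-np.radians(144)),np.sin(a-np.radians(144))]))
m=cv2.inRange(hsv,(0,120,40),(8,255,255))|cv2.inRange(hsv,(172,120,40),(180,255,255)); m[:215]=0;m[240:]=0;m[:,:305]=0;m[:,340:]=0
ys,xs=np.nonzero(m);print('red',xs.min(),xs.max(),ys.min(),ys.max())
for pt in((321,228),(320.5,228.5)): print('pintop',onz(c,*pt,.127))
m=cv2.inRange(hsv,(45,100,40),(85,255,255)); M=cv2.moments(m[90:130,270:310]); print('greenspot',onz(c,270+M['m10']/M['m00'],90+M['m01']/M['m00'],.074))
E
```

```text
[[325.0, 118.0], [297.0, 126.0], [352.0, 129.0], [279.0, 149.0], [368.0, 153.0], [279.0, 177.0], [365.0, 180.5], [295.0, 199.5], [347.5, 202.0]]
axis [0.51944111 0.15209331] 17.27592070163896 [[-0.1, -0.1], [-0.2, 0.1], [0.3, -0.1], [0.1, -0.5], [-0.2, 0.6], [0.0, -0.2], [-0.3, -0.1], [0.1, -0.1], [0.2, 0.4]]
orange [0.56145608 0.16516014] green [0.49313078 0.11682623]
red 312 329 215 235
pintop [0.56152826 0.1654397  0.127     ]
pintop [0.56209316 0.16519692 0.127     ]
greenspot [0.48510766 0.10573903 0.074     ]
```

Emit:
carry_out --deltas '[[6,[0,0,0],2.7],[6,[-2.75,0,0],0],[6,[0,0,4],0],[6,[0,0,4],0],[6,[0,0,3],0],[6,[0,0,1.5],0],[6,[0,0,1.1],0],[6,[0,0,0],0]]'

```text
time_s: 2.9
tcp_pos: [0.5609, 0.1659, 0.0946]
tcp_rot: [3.141, -0.001, -2.838]
ft_force: [-0.0, 0.7, 0.0]
finger_gap: 0.0599
grip_force: 0.0
```

Emit:
carry_out --deltas '[[4,[0,0,0],0],[3,[0,0,0],0],[2.5,[0,0,0],0],[2,[0,0,0],0],[1.8,[0,0,0],0],[1.2,[0,0,0],0],[1.2,[0,0,0],0],[1.2,[0,0,0],0]]' --force 30

```text
time_s: 3.7
tcp_pos: [0.562, 0.1653, 0.0955]
tcp_rot: [-3.142, 0.0, -2.839]
ft_force: [0.4, 0.0, 4.8]
finger_gap: 0.015
grip_force: 29.2
```

Emit:
carry_out --deltas '[[1.2,[0,0,0],0],[1.2,[0,0,-0.4],0],[1.2,[0,0,-0.4],0],[1.2,[0,0,-0.4],0],[1.2,[0,0,-0.4],0],[1.2,[0,0,-0.6],0],[1.2,[0,0,-0.8],0],[1.2,[0,0,-1],0],[1.2,[0,0,-2],0],[1.2,[0,0,-3],0],[1.2,[0,0,0],0],[1.2,[0,0,0],0]]' --force 40

```text
time_s: 4.9
tcp_pos: [0.5622, 0.1654, 0.1861]
tcp_rot: [-3.141, 0.002, -2.84]
ft_force: [-0.2, 0.2, -1.9]
finger_gap: 0.0147
grip_force: 39.0
```

```bash
python3 - <<'E'
from h import *
import pickle
c=cam('side'); pickle.dump(c,open('c2.pkl','wb'))
w=cam('wrist')
s=ctrl.read_state(); print(s['time_s'],s['tcp_pos'],s['tcp_rot'],s['ft_force'],s['finger_gap'])
p=proj(c,s['tcp_pos']).astype(int); print(p)
a=cv2.resize(c['img'][p[1]-40:p[1]+50,p[0]-60:p[0]+60],(400,300),interpolation=cv2.INTER_CUBIC)
cv2.imwrite('pics/lift.png',np.hstack([a,cv2.resize(w['img'],(400,300))]))
E
```

```text
5.0 [0.5615075  0.16525157 0.18470691] [ 3.14143488e+00 -9.76921773e-04 -2.83955008e+00] [-0.42969555 -0.50790816 -1.86557763] 0.014744377084959109
[300 233]
```

View pics/lift.png

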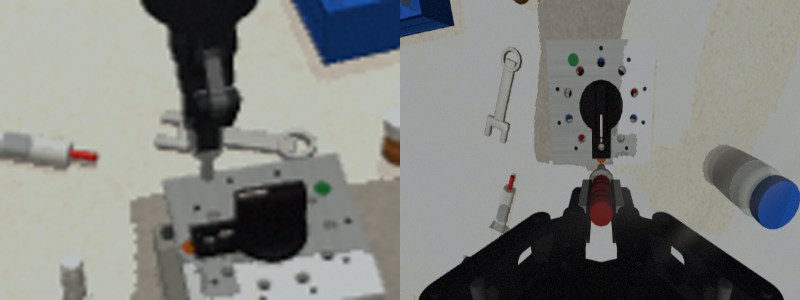

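The pin is held upright, its tip clear of the plate; the tab hole and orange spot are free. Now hovering near the rack.

Emit:
carry_out --deltas '[[1.2,[0,0,0],-5.4],[1.2,[1.6,-2.7,0],0],[1.2,[1.6,-2.7,0],0],[1.2,[1.6,-2.7,0],0],[1.2,[1.6,-2.7,0],0],[1.2,[1.6,-2.7,0],0],[1.2,[1.6,-2.7,0],0],[1.2,[1.6,-2.8,0],0],[1.2,[1.6,-2.8,0],0],[1.2,[1.6,-2.8,0],0],[1.2,[1.6,-2.8,0],0],[1.2,[0,0,0],0]]'

```text
time_s: 6.2
tcp_pos: [0.5193, -0.1521, 0.1843]
tcp_rot: [3.141, -0.001, -2.748]
ft_force: [-0.4, 0.5, -0.8]
finger_gap: 0.0149
grip_force: 39.2
```

```bash
python3 - <<'E'
from h import *
import pickle
ctrl.read_camera('side')
c=cam('wrist'); pickle.dump(c,open('c3.pkl','wb')); cv2.imwrite('pics/w3.png',c['img'])
s=ctrl.read_state(); print(s['time_s'],s['tcp_pos'],s['tcp_rot'])
for p in((.450,-.1414),(.4636,-.173),(.476,-.2044),(.4898,-.2364)): print(proj(c,(*p,.062)))
E
```

```text
6.3 [ 0.51955848 -0.14943686  0.18455105] [ 3.14038968e+00 -8.57012959e-04 -2.74665222e+00]
[364.00579947 119.58087931]
[322.17621668 120.1059625 ]
[281.10772712 119.49654282]
[238.97819816 120.37089091]
```

View pics/w3.png

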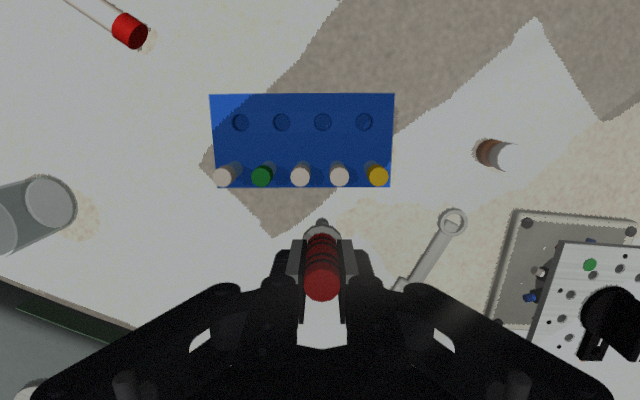

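The wells sit at (241,122), (282,122), (323,122) and (364,122), matching the predictions within 2 px. The pin hangs upright at (322,270).

```bash
python3 - <<'E'
from h import *
import pickle
c=pickle.load(open('c3.pkl','rb'))
g=cv2.cvtColor(c['img'],cv2.COLOR_BGR2GRAY)
w=g[106:138,307:339].astype(np.uint8); m=(w<np.median(w)-8).astype(np.uint8)
k,l,st,ce=cv2.connectedComponentsWithStats(m); print([(st[i].tolist(),ce[i].round(1).tolist()) for i in range(1,k) if st[i][4]>20])
p=[onz(c,u,122,.062)[:2] for u in(241,282,323,364.5)]; print(np.round(p,4))
d=p[3]-p[0]; print(np.degrees(np.arctan2(d[1],d[0])),np.linalg.norm(d))
s=ctrl.read_state(); y=s['tcp_rot'][2]; v=p[2]-s['tcp_pos'][:2]
print('x',v@[np.cos(y),np.sin(y)],'y',v@[np.sin(y),-np.cos(y)],np.degrees(y)+360)
E
```

```text
[([7, 7, 18, 18, 136], [15.0, 15.7])]
[[ 0.4904 -0.2344]
 [ 0.4776 -0.203 ]
 [ 0.4647 -0.1718]
 [ 0.4516 -0.1402]]
112.38586679140278 0.10187895316327891
x 0.0591929317976259 y 0.0004557963680403081 202.6284199295369
```

Emit:
carry_out --deltas '[[1.2,[3,0,0],0],[1.2,[2.95,0.05,0],0],[1.2,[0,0,0],0],[1.2,[0,0,3],0],[1.2,[0,0,3],0],[1.2,[0,0,1.3],0],[1.2,[0,0,0],0],[1.2,[0,0,0],0]]'

```text
time_s: 7.1
tcp_pos: [0.4654, -0.1711, 0.1126]
tcp_rot: [3.141, 0.0, -2.744]
ft_force: [-0.1, -1.1, -0.8]
finger_gap: 0.0144
grip_force: 39.3
```

Emit:
carry_out --deltas '[[1.2,[0,0,0.7],0],[1.2,[0,0,0.7],0],[1.2,[0,0,0.7],0],[1.2,[0,0,0.7],0],[1.2,[0,0,0.4],0],[1.2,[0,0,0],0]]'

```text
time_s: 7.7
tcp_pos: [0.4646, -0.1716, 0.0797]
tcp_rot: [3.141, -0.001, -2.745]
ft_force: [0.7, 0.1, -0.4]
finger_gap: 0.015
grip_force: 39.3
```

Emit:
carry_out --deltas '[[1.2,[0,0,0.3],0],[1.2,[0,0,0.1],0],[1.2,[0,0,0],0],[1.2,[0,0,0],0]]'

```text
time_s: 8.1
tcp_pos: [0.465, -0.1718, 0.0764]
tcp_rot: [-3.141, 0.0, -2.745]
ft_force: [1.0, -0.4, -0.7]
finger_gap: 0.0147
grip_force: 39.3
```

Emit:
carry_out --deltas '[[1.2,[0,0,0.1],0],[1.2,[0,0,0.05],0],[1.2,[0,0,0],0]]'

```text
time_s: 8.4
tcp_pos: [0.4649, -0.1717, 0.0747]
tcp_rot: [3.142, -0.0, -2.745]
ft_force: [-0.5, -0.2, -2.1]
finger_gap: 0.0146
grip_force: 39.3
```

Emit:
carry_out --deltas '[[1.8,[0,0,0],0],[2.4,[0,0,0],0],[3,[0,0,0],0],[3.5,[0,0,0],0],[3.5,[0,0,0],0]]'

```text
time_s: 8.9
tcp_pos: [0.465, -0.1717, 0.0748]
tcp_rot: [-3.142, 0.0, -2.745]
ft_force: [0.5, 0.7, -0.5]
finger_gap: 0.035
grip_force: 0.0
```

Emit:
carry_out --deltas '[[3.5,[0,0,-1],0],[3.5,[0,0,-2],0],[3.5,[0,0,-4],0],[3.5,[0,0,-4],0],[3.5,[-3,0,-1],0],[3.5,[-3,0,0],0],[3.5,[0,0,0],0],[3.5,[0,0,0],0]]'

```text
time_s: 9.7
tcp_pos: [0.5203, -0.1483, 0.1951]
tcp_rot: [3.142, -0.0, -2.744]
ft_force: [-0.0, 0.8, 0.1]
finger_gap: 0.035
grip_force: 0.0
```

```bash
python3 - <<'E'
from h import *
import pickle
c=cam('wrist'); pickle.dump(c,open('c4.pkl','wb')); cv2.imwrite('pics/w4.png',c['img'])
s=ctrl.read_state(); print(s['time_s'],s['tcp_pos'],s['tcp_rot'])
h=cv2.cvtColor(c['img'],cv2.COLOR_BGR2HSV); m=cv2.inRange(h,(0,120,40),(8,255,255))|cv2.inRange(h,(172,120,40),(180,255,255))
k,l,st,ce=cv2.connectedComponentsWithStats(m); print([(st[i].tolist(),ce[i].round(1).tolist()) for i in range(1,k) if st[i][4]>40])
print('exp top',proj(c,(.4647,-.1718,.106)),'bot',proj(c,(.4647,-.1718,.066)))
E
```

```text
9.75 [ 0.51986559 -0.14846905  0.19498595] [ 3.14136306e+00 -3.93521081e-04 -2.74492748e+00]
[([117, 13, 35, 35, 834], [134.1, 30.3]), ([311, 110, 22, 22, 378], [321.3, 120.4])]
exp top [321.37860052 121.22081634] bot [321.37875894 119.44637623]
```

View pics/w4.png

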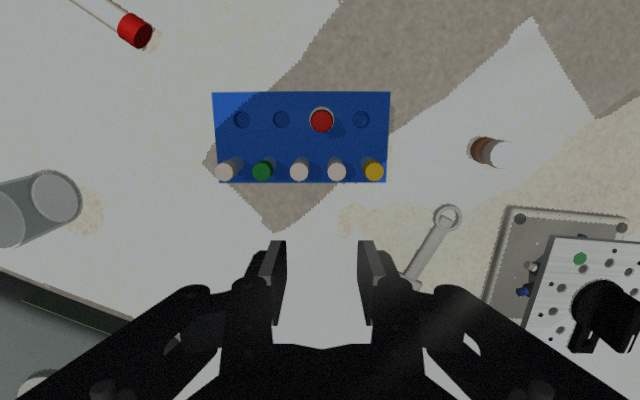

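The pin stands upright in the well, its red top at (321,120) where expected. Next is the knob.

Emit:
carry_out --deltas '[[5,[0,0,0],5.4],[5,[-0.9,2.9,0],0],[5,[-0.9,2.9,0],0],[5,[-0.9,2.9,0],0],[5,[-0.9,2.9,0],0],[5,[-0.9,2.9,0],0],[5,[-0.9,2.9,0],0],[5,[-0.9,2.9,0],0],[5,[-0.9,2.9,0],0],[5,[-0.9,2.8,0],0],[5,[-0.8,2.7,0],0],[5,[0,0,0],0]]'

```text
time_s: 10.95
tcp_pos: [0.5191, 0.1537, 0.1949]
tcp_rot: [3.141, -0.0, -2.837]
ft_force: [0.7, -0.0, -0.8]
finger_gap: 0.0499
grip_force: 0.0
```

Emit:
carry_out --deltas '[[5,[0,0,0],0],[5,[0,0,0],0]]'

```text
time_s: 11.15
tcp_pos: [0.5197, 0.1509, 0.1949]
tcp_rot: [-3.141, -0.0, -2.84]
ft_force: [-0.5, -0.6, 0.6]
finger_gap: 0.0499
grip_force: 0.0
```

Emit:
carry_out --deltas '[[5,[0,0.08,3],0],[5,[0,0,3],0],[5,[0,0,3],0],[5,[0,0,1.3],0],[5,[0,0,0.4],0],[5,[0,0,0],0],[5,[0,0,0],0]]'

```text
time_s: 11.85
tcp_pos: [0.5202, 0.1523, 0.0886]
tcp_rot: [-3.141, 0.001, -2.84]
ft_force: [0.0, 0.0, -0.1]
finger_gap: 0.05
grip_force: 0.0
```

Emit:
carry_out --deltas '[[3,[0,0,0],0],[2.2,[0,0,0],0],[1.8,[0,0,0],0],[1.5,[0,0,0],0],[1,[0,0,0],0],[1,[0,0,0],0],[1,[0,0,0],0],[1,[0,0,0],0]]' --force 60

```text
time_s: 12.65
tcp_pos: [0.52, 0.1523, 0.0881]
tcp_rot: [-3.141, 0.0, -2.84]
ft_force: [-0.7, -4.8, 6.2]
finger_gap: 0.0132
grip_force: 58.6
```

```bash
python3 -c "
from h import *
s=ctrl.read_state(); print({k:np.round(v,4) for k,v in s.items()})"
```

```text
{'time_s': np.float64(12.65), 'qpos': array([ 0.135 ,  0.375 , -0.2886,  0.9066, -0.001 , -0.1668]), 'joint_velocities': array([ 0.0019,  0.0006, -0.0003, -0.0016,  0.    ,  0.0009]), 'effort': array([ 2.38890e+00, -6.63469e+01,  3.25665e+01, -4.58800e-01,
        1.18420e+00,  3.70000e-02]), 'tcp_pos': array([0.52  , 0.1523, 0.0881]), 'tcp_rot': array([-3.1405e+00,  4.0000e-04, -2.8398e+00]), 'ft_force': array([-0.7484, -4.8156,  6.1711]), 'wrist_torque': array([-0.9067,  0.1037,  0.0145]), 'grip_force': np.float64(58.6426), 'finger_gap': np.float64(0.0132)}
```

Emit:
carry_out --deltas '[[1,[0,-0.03,0],3],[1,[0,0,0],6],[1,[0,0,0],6],[1,[0,0,0],6],[1,[0,0,0],6],[1,[0,0,0],6],[1,[0,0,0],3],[1,[0,0,0],0]]'

```text
time_s: 13.45
tcp_pos: [0.5199, 0.151, 0.0881]
tcp_rot: [-3.139, 0.001, 2.812]
ft_force: [-1.1, -13.0, 8.1]
finger_gap: 0.0133
grip_force: 59.1
```

```bash
python3 -c "
from h import *
s=ctrl.read_state(); print({k:np.round(v,4) for k,v in s.items()})"
```

```text
{'time_s': np.float64(13.45), 'qpos': array([ 0.1338,  0.3749, -0.2888,  0.907 , -0.0031,  0.463 ]), 'joint_velocities': array([-0.0006, -0.0002,  0.0008, -0.0001,  0.0016, -0.0506]), 'effort': array([  6.6478, -65.3669,  32.995 ,  -1.1433,   3.2185,   0.9655]), 'tcp_pos': array([0.5199, 0.151 , 0.0881]), 'tcp_rot': array([-3.1389e+00,  1.5000e-03,  2.8124e+00]), 'ft_force': array([ -1.1127, -12.9709,   8.0885]), 'wrist_torque': array([-2.2745,  0.2835, -0.003 ]), 'grip_force': np.float64(59.0812), 'finger_gap': np.float64(0.0133)}
```

Emit:
carry_out --deltas '[[1,[-0.03,-0.08,0],0],[1,[0,0,0],3],[1,[0,0,0],6],[1,[0,0,0],6],[1,[0,0,0],6],[1,[0,0,0],6],[1,[0,0,0],6],[1,[0,0,0],3],[1,[0,0,0],0]]'

```text
time_s: 14.35
tcp_pos: [0.5191, 0.1499, 0.0881]
tcp_rot: [-3.139, 0.002, 2.184]
ft_force: [-5.6, -16.0, 11.0]
finger_gap: 0.0131
grip_force: 59.8
```

Emit:
carry_out --deltas '[[1,[-0.07,-0.1,0],0],[1,[0,0,0],0]]'

```text
time_s: 14.55
tcp_pos: [0.5192, 0.1498, 0.0881]
tcp_rot: [-3.141, 0.001, 2.187]
ft_force: [-3.2, -6.8, 8.0]
finger_gap: 0.0133
grip_force: 59.5
```

Emit:
carry_out --deltas '[[1,[-0.03,-0.06,0],3],[1,[0,-0.02,0],6],[1,[0,-0.02,0],6],[1,[0,-0.02,0],6],[1,[0,-0.02,0],6],[1,[0,-0.02,0],6],[1,[0,-0.02,0],3],[1,[0,0,0],0]]'

```text
time_s: 15.35
tcp_pos: [0.5178, 0.1493, 0.0881]
tcp_rot: [3.141, 0.0, 1.557]
ft_force: [-2.7, -2.9, 7.1]
finger_gap: 0.0133
grip_force: 59.3
```

Emit:
carry_out --deltas '[[1,[0,-0.01,0],3],[1,[0,-0.02,0],6],[1,[0,-0.02,0],6],[1,[0,-0.02,0],6],[1,[0,-0.02,0],6],[1,[0,-0.02,0],6],[1,[0,-0.02,0],3],[1,[0,0,0],0]]'

```text
time_s: 16.15
tcp_pos: [0.5165, 0.1497, 0.0881]
tcp_rot: [3.141, 0.0, 0.928]
ft_force: [-3.1, -3.0, 7.7]
finger_gap: 0.0133
grip_force: 59.4
```

```bash
python3 -c "
from h import *
s=ctrl.read_state(); print({k:np.round(v,4) for k,v in s.items()}); print(np.degrees(s['tcp_rot'][2]))"
```

```text
{'time_s': np.float64(16.15), 'qpos': array([ 1.3070e-01,  3.6920e-01, -2.9820e-01,  9.0350e-01, -2.0000e-04,
        2.3439e+00]), 'joint_velocities': array([-0.0009,  0.0002,  0.0014, -0.0003,  0.0008, -0.05  ]), 'effort': array([  1.0407, -64.7633,  33.4581,  -1.3202,   0.5457,   0.9088]), 'tcp_pos': array([0.5165, 0.1497, 0.0881]), 'tcp_rot': array([3.1415e+00, 2.0000e-04, 9.2840e-01]), 'ft_force': array([-3.1142, -3.0228,  7.676 ]), 'wrist_torque': array([-0.4205,  0.2949, -0.0645]), 'grip_force': np.float64(59.3744), 'finger_gap': np.float64(0.0133)}
53.194933523324245
```

Emit:
carry_out --deltas '[[2,[0,0,0],0],[3,[0,0,0],0],[4,[0,0,0],0],[5,[0,0,0],0],[5,[0,0,-1],0],[5,[0,0,-3],0],[5,[0,0,-4],0],[5,[0,0,-3],0],[5,[0,0,-1],0],[5,[0,0,0],0],[5,[0,0,0],0]]'

```text
time_s: 17.25
tcp_pos: [0.5164, 0.1498, 0.2069]
tcp_rot: [-3.141, 0.001, 0.93]
ft_force: [0.6, 0.7, -0.5]
finger_gap: 0.05
grip_force: 0.0
```

```bash
python3 - <<'E'
from h import *
import pickle
c=cam('wrist'); pickle.dump(c,open('c5.pkl','wb')); cv2.imwrite('pics/w5.png',c['img'])
s=ctrl.read_state(); print(s['time_s'],s['tcp_pos'],s['tcp_rot'])
print('green hole exp (tab top)',proj(c,(.4915,.1162,.083)),'axis bar top',proj(c,(.5178,.1515,.121)))
E
```

```text
17.3 [0.51614399 0.1497622  0.20658469] [-3.14024616e+00  1.26771081e-03  9.30383926e-01]
green hole exp (tab top) [320.88362949 237.98156396] axis bar top [320.6464457  204.02822513]
```

View pics/w5.png

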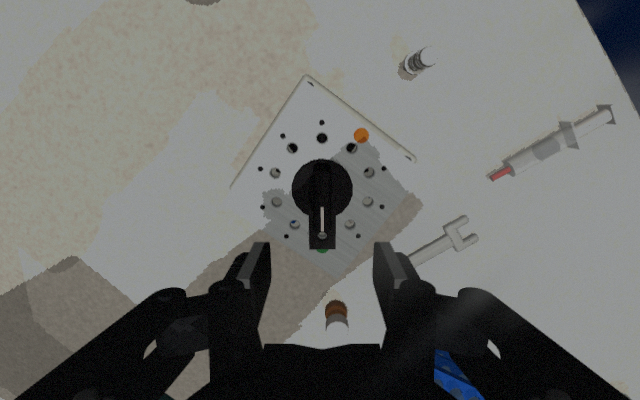

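The tab now points at the green spot (322,247), with its hole at about (321,236), so the knob is on the right click. I'll fit the holes once more to check the calibration bias.

```bash
python3 - <<'E'
from h import *
import pickle
from scipy.optimize import least_squares
c=pickle.load(open('c5.pkl','rb')); g=cv2.cvtColor(c['img'],cv2.COLOR_BGR2GRAY)
px=[(322,138),(292,148),(351,148),(275,173),(369,173),(277,202),(368,202),(295,225),(350,225)]
ref=[]
for x,y in px:
    w=g[y-8:y+9,x-8:x+9].astype(float); m=(w<np.percentile(w,80)-20).astype(np.uint8)
    k,l,st,ce=cv2.connectedComponentsWithStats(m); i=max(range(1,k),key=lambda i:st[i][4]-8*np.hypot(*(ce[i]-8)))
    ref.append((st[i][0]+st[i][2]/2-.5+x-8,st[i][1]+st[i][3]/2-.5+y-8))
P=np.array([onz(c,*p,.074)[:2] for p in ref])
def f(q):
    v=P-q[:2]; a=np.arctan2(v[:,1],v[:,0])-q[2]; a=np.round(a/(np.pi/5))*(np.pi/5)+q[2]
    return (v-.044*np.c_[np.cos(a),np.sin(a)]).ravel()
r=least_squares(f,[.519,.151,np.radians(17)],loss='soft_l1',f_scale=.001)
print(r.x[:2],np.degrees(r.x[2]),(f(r.x)*1000).reshape(-1,2).round(1).tolist())
d=r.x[:2]-[.5178,.1515]; y=.9295
print('bias x,y tool',d@[np.cos(y),np.sin(y)],d@[np.sin(y),-np.cos(y)]); y=-2.7927; d=np.array([.51944,.15209])-[.5178,.1515]
print('bias first',d@[np.cos(y),np.sin(y)],d@[np.sin(y),-np.cos(y)])
w=c['img'][226:256,307:337]; w=cv2.cvtColor(w,cv2.COLOR_BGR2GRAY); print(w[2:20,6:24])
E
```

```text
[0.51929692 0.15206441] 17.215071123938923 [[0.2, 0.6], [-0.2, 0.6], [0.1, -0.1], [-0.2, 0.4], [0.4, -0.0], [-0.1, -0.0], [0.1, -0.7], [-0.1, 0.0], [-0.1, -1.1]]
bias x,y tool 0.0013477814276595726 0.0008618671685212227
bias first -0.001742888881317603 -6.19252609197119e-06
[[  8  13  16   9  21  14  17  44 132 132 130  24  13  18  20  12  10  18]
 [  5  13  13   8   9  14  20  47 129 130 127  19  15  11  22  20  20   0]
 [ 19  14   7   9  15  12  17  44 129 130 133  19  20  12  17  16  21  20]
 [ 12  16  13  18  13  21   1  19  87  90  89  14  12  20  14  15  19  28]
 [ 22  20   8  18  12  18  42  75  76  78  76  57  20   9  17  22  20  22]
 [ 21  18  23  18  23  29  74 104  93  94  94  85  60  27  11  27  17  24]
 [ 22  22  17  14  26  50  70  83  81  82  83  71  66  53  14  17  19  19]
 [ 11  24  20  18  39  70  59  59  64  69  66  60  59  73  17  27  22  13]
 [ 19  10  18   8  29  58  76  67  62  63  62  65  68  59  16  17  23  25]
 [ 11  28  14  17  21  26  61  81  76  79  81  86  60  33  20  19  23  24]
 [ 15  14  17  19   8  16  30  59  57  66  62  60  32  20  19  15  28  20]
 [ 16  16  17  16  18  12  15  13  25  36  20  13  10  20  12  21  22  24]
 [ 17  11  25  23  25  18  12  13   6  10  16  11  18  21  19  26  25  22]
 [ 17  15  23  17  21  14  18  15  20  12  25  23  20  22  26  29  26  21]
 [ 26  19  20  26  25  25  17  23  22  14  27  21  19  26  20  23  24  29]
 [ 21  15  19  36  25  29  22  18  25  19  23  19  26  18  23  27  25  23]
 [ 18  24  21  27  24  16  22  25  21  20  19  22  23  28  22  25  27  25]
 [ 23  28  19  21  22  23  25  15  19  30  20  25  23  21  26  28  25  25]]
```

Emit:
carry_out --deltas '[[3.5,[0,0,0],7.65],[3.5,[0,0,0],7.65],[3.5,[0,0,0],7.65],[3.5,[0,0,0],7.65],[3.5,[0,0,0],0]]'

```text
time_s: 17.8
tcp_pos: [0.5162, 0.1498, 0.2066]
tcp_rot: [-3.141, 0.002, 0.394]
ft_force: [0.1, 0.2, 0.0]
finger_gap: 0.035
grip_force: 0.0
```

Emit:
carry_out --deltas '[[3.5,[-1.7,2.8,0],0],[3.5,[-1.7,2.8,0],0],[3.5,[-1.7,2.8,0],0],[3.5,[-1.7,2.8,0],0],[3.5,[-1.7,2.8,0],0],[3.5,[-1.7,2.8,0],0],[3.5,[-1.7,2.8,0],0],[3.5,[-1.8,2.7,0],0],[3.5,[-1.8,2.7,0],0],[3.5,[-1.8,2.7,0],0],[3.5,[0,0,0],0],[3.5,[0,0,0],0]]'

```text
time_s: 19.0
tcp_pos: [0.4636, -0.1727, 0.2071]
tcp_rot: [-3.14, 0.001, 0.398]
ft_force: [-0.2, -0.4, 1.4]
finger_gap: 0.0353
grip_force: 0.0
```

Emit:
carry_out --deltas '[[3.5,[0,0,0],0],[3.5,[0,0,0],0]]'

```text
time_s: 19.2
tcp_pos: [0.4641, -0.1716, 0.2076]
tcp_rot: [-3.141, 0.0, 0.399]
ft_force: [0.1, 0.2, -0.1]
finger_gap: 0.035
grip_force: 0.0
```

Emit:
carry_out --deltas '[[3.5,[-0.08,0.02,3],0],[3.5,[0,0,4],0],[3.5,[0,0,3],0],[3.5,[0,0,2],0],[3.5,[0,0,1.2],0],[3.5,[0,0,0],0],[3.5,[0,0,0],0]]'

```text
time_s: 19.9
tcp_pos: [0.4636, -0.1725, 0.0762]
tcp_rot: [3.142, -0.0, 0.398]
ft_force: [0.7, 0.1, -0.5]
finger_gap: 0.0353
grip_force: 0.0
```

Emit:
carry_out --deltas '[[2.5,[0,0,0],0],[2,[0,0,0],0],[1.7,[0,0,0],0],[1.2,[0,0,0],0],[1.2,[0,0,0],0],[1.2,[0,0,0],0]]' --force 30

```text
time_s: 20.5
tcp_pos: [0.4636, -0.1731, 0.0763]
tcp_rot: [3.141, -0.001, 0.396]
ft_force: [-0.5, 1.2, 5.5]
finger_gap: 0.0151
grip_force: 29.2
```

```bash
python3 -c "
from h import *
a=[]
for i in range(4):
    ctrl.read_camera('side'); s=ctrl.read_state(); a.append([*s['tcp_pos'],*s['tcp_rot']])
print(np.round(a,4),np.round(np.mean(a,0),4),s['ft_force'])"
```

```text
[[ 4.6360e-01 -1.7300e-01  7.6300e-02  3.1411e+00 -6.0000e-04  3.9640e-01]
 [ 4.6360e-01 -1.7310e-01  7.6200e-02  3.1411e+00 -6.0000e-04  3.9630e-01]
 [ 4.6360e-01 -1.7300e-01  7.6300e-02  3.1411e+00 -6.0000e-04  3.9630e-01]
 [ 4.6360e-01 -1.7300e-01  7.6300e-02  3.1411e+00 -6.0000e-04  3.9630e-01]] [ 4.6360e-01 -1.7300e-01  7.6200e-02  3.1411e+00 -6.0000e-04  3.9630e-01] [-0.71867319  1.92935768  5.67948825]
```

Emit:
carry_out --deltas '[[1.2,[0,0,-1],0],[1.2,[0,0,-2],0],[1.2,[0,0,-3],0],[1.2,[0,0,-3],0],[1.2,[0,0,-2],0],[1.2,[0,0,0],-7.6],[1.2,[0,0,0],-7.6],[1.2,[0,0,0],-7.6],[1.2,[0,0,0],-7.7],[1.2,[0,0,0],0]]' --force 40

```text
time_s: 21.7
tcp_pos: [0.4633, -0.173, 0.1863]
tcp_rot: [3.141, 0.0, 0.931]
ft_force: [-0.5, -0.7, -1.6]
finger_gap: 0.0145
grip_force: 39.1
```

Emit:
carry_out --deltas '[[1.2,[2.5,-1.5,0],0],[1.2,[2.5,-1.5,0],0],[1.2,[2.5,-1.5,0],0],[1.2,[2.5,-1.5,0],0],[1.2,[2.5,-1.5,0],0],[1.2,[2.5,-1.5,0],0],[1.2,[2.5,-1.5,0],0],[1.2,[2.5,-1.5,0],0],[1.2,[2.4,-1.5,0],0],[1.2,[2.4,-1.6,0],0],[1.2,[0,0,0],0],[1.2,[0,0,0],0]]'

```text
time_s: 22.9
tcp_pos: [0.4909, 0.1164, 0.186]
tcp_rot: [3.141, 0.0, 0.927]
ft_force: [0.3, -0.6, -1.2]
finger_gap: 0.0148
grip_force: 39.1
```

```bash
cat > rd.py <<'E'
from h import *
import sys
a=[]
for i in range(4):
    c=ctrl.read_camera('wrist'); s=ctrl.read_state(); a.append([*s['tcp_pos'],s['tcp_rot'][2]%(2*np.pi),*s['ft_force'],*s['wrist_torque']])
m=np.mean(a,0); print('t',s['time_s'],'tcp',np.round(m[:3],4),np.degrees(m[3]).round(2),'f',m[4:7].round(1),'m',m[7:].round(2),'gap',s['finger_gap'])
t=np.array([float(sys.argv[1]),float(sys.argv[2])])-m[:2]; y=m[3]
print('to go tool x,y mm',1000*(t@[np.cos(y),np.sin(y)]),1000*(t@[np.sin(y),-np.cos(y)]))
E
python3 rd.py .4915 .1162
```

```text
t 23.1 tcp [0.491  0.1155 0.1859] 53.08 f [ 0.1 -0.2 -1.3] m [ 0.02 -0.01  0.01] gap 0.014850493981581276
to go tool x,y mm 0.8599773539367555 0.014608014427572723
```

Emit:
carry_out --deltas '[[1.2,[0.08,0,2],0],[1.2,[0,0,2],0],[1.2,[0,0,1.2],0],[1.2,[0,0,0],0],[1.2,[0,0,0],0],[1.2,[0,0,0],0]]'

```text
time_s: 23.7
tcp_pos: [0.4919, 0.1165, 0.1346]
tcp_rot: [3.141, -0.001, 0.928]
ft_force: [-0.4, 0.4, -0.1]
finger_gap: 0.0146
grip_force: 39.1
```

```bash
python3 rd.py .4915 .1162
```

```text
t 23.9 tcp [0.4918 0.1166 0.1344] 53.19 f [-0.2  0.3 -0.6] m [ 0.02  0.01 -0.01] gap 0.01472294567281766
to go tool x,y mm -0.5528037301278401 -0.014460956585197228
```

Emit:
carry_out --deltas '[[1.2,[-0.04,0,0.4],0],[1.2,[0,0,0.2],0],[1.2,[0,0,0.1],0],[1.2,[0,0,0.1],0],[1.2,[0,0,0.1],0],[1.2,[0,0,0],0],[1.2,[0,0,0],0]]'

```text
time_s: 24.6
tcp_pos: [0.4913, 0.1164, 0.1248]
tcp_rot: [3.142, -0.0, 0.929]
ft_force: [-0.6, -0.3, -1.2]
finger_gap: 0.0147
grip_force: 39.1
```

```bash
python3 rd.py .4915 .1162
```

```text
t 24.8 tcp [0.4913 0.1164 0.1248] 53.21 f [-0.2 -0.1 -0.9] m [ 0.02 -0.04 -0.02] gap 0.014402153014308933
to go tool x,y mm -0.0111424754247123 0.3013001032220033
```

Emit:
carry_out --deltas '[[1.2,[0,0,0.2],0],[1.2,[0,0,0.2],0],[1.2,[0,0,0.2],0],[1.2,[0,0,0.2],0],[1.2,[0,0,0],0]]'

```text
time_s: 25.3
tcp_pos: [0.4914, 0.1164, 0.1166]
tcp_rot: [-3.142, -0.0, 0.929]
ft_force: [1.9, 0.5, -2.4]
finger_gap: 0.0145
grip_force: 39.0
```

```bash
python3 rd.py .4915 .1162
```

```text
t 25.5 tcp [0.4913 0.1164 0.1167] 53.21 f [ 1.7 -0.  -1.5] m [ 0.13 -0.38  0.01] gap 0.014394131012882555
to go tool x,y mm -0.06054686924690262 0.2708673719920215
```

Emit:
carry_out --deltas '[[1.2,[0.01,0.02,0.2],0],[1.2,[0,0,0.2],0],[1.2,[0,0,0.2],0],[1.2,[0,0,0],0]]'

```text
time_s: 25.9
tcp_pos: [0.4913, 0.1163, 0.1104]
tcp_rot: [-3.141, 0.0, 0.929]
ft_force: [0.6, -0.9, -1.9]
finger_gap: 0.0148
grip_force: 39.0
```

```bash
python3 rd.py .4915 .1162
```

```text
t 26.1 tcp [0.4914 0.1163 0.1107] 53.21 f [ 1.4  0.5 -1.7] m [ 0.13 -0.39 -0.01] gap 0.014795478250664207
to go tool x,y mm -0.047905009328187705 0.17840683332591636
```

Emit:
carry_out --deltas '[[1.2,[0.01,0.01,0.2],0],[1.2,[0,0,0.2],0],[1.2,[0,0,0.2],0],[1.2,[0,0,0.2],0],[1.2,[0,0,0],0]]'

```text
time_s: 26.6
tcp_pos: [0.4914, 0.1163, 0.1024]
tcp_rot: [-3.141, 0.0, 0.929]
ft_force: [1.2, 0.4, -2.9]
finger_gap: 0.0145
grip_force: 39.0
```

```bash
python3 rd.py .4915 .1162
```

```text
t 26.8 tcp [0.4915 0.1164 0.1027] 53.21 f [ 1.3  0.7 -2.1] m [ 0.11 -0.29  0.01] gap 0.01488127566432674
to go tool x,y mm -0.14001040730862155 0.09300643534870447
```

Emit:
carry_out --deltas '[[1.2,[0,0,0.2],0],[1.2,[0,0,0.15],0],[1.2,[0,0,0],0]]'

```text
time_s: 27.1
tcp_pos: [0.4913, 0.1163, 0.099]
tcp_rot: [-3.141, 0.0, 0.929]
ft_force: [0.8, -0.2, -2.0]
finger_gap: 0.0145
grip_force: 39.0
```

Emit:
carry_out --deltas '[[1.2,[0,0,0.1],0],[1.2,[0,0,0],0]]'

```text
time_s: 27.3
tcp_pos: [0.4914, 0.1163, 0.0981]
tcp_rot: [-3.141, 0.0, 0.929]
ft_force: [-1.3, 0.1, -0.6]
finger_gap: 0.0147
grip_force: 39.0
```

Emit:
carry_out --deltas '[[1.2,[0,0,0.1],0],[1.2,[0,0,0],0]]'

```text
time_s: 27.5
tcp_pos: [0.4916, 0.1164, 0.0972]
tcp_rot: [-3.142, 0.0, 0.929]
ft_force: [0.5, 0.8, -0.6]
finger_gap: 0.0145
grip_force: 39.1
```

Emit:
carry_out --deltas '[[1.2,[0,0,0.1],0],[1.2,[0,0,0],0]]'

```text
time_s: 27.7
tcp_pos: [0.4918, 0.1162, 0.0969]
tcp_rot: [3.141, -0.0, 0.929]
ft_force: [-2.1, -1.4, 11.0]
finger_gap: 0.0145
grip_force: 40.4
```

Emit:
carry_out --deltas '[[1.2,[0,0,0.1],0],[1.2,[0,0,0],0]]'

```text
time_s: 27.9
tcp_pos: [0.4921, 0.1161, 0.0966]
tcp_rot: [3.14, -0.001, 0.929]
ft_force: [-5.5, -2.7, 23.4]
finger_gap: 0.0147
grip_force: 41.7
```

Emit:
carry_out --deltas '[[1.2,[0,0,-0.1],0],[1.8,[0,0,0],0],[2.4,[0,0,0],0],[3,[0,0,0],0],[3,[0,0,0],0],[3,[0,0,-1],0],[3,[0,0,-2],0],[3,[0,0,-4],0],[3,[0,0,-4],0],[3,[-2,0,-3],0],[3,[-3,0,0],0],[3,[0,0,0],0]]'

```text
time_s: 29.1
tcp_pos: [0.4605, 0.0749, 0.238]
tcp_rot: [3.14, -0.001, 0.927]
ft_force: [0.0, 0.1, -0.6]
finger_gap: 0.0299
grip_force: 0.0
```

```bash
python3 - <<'E'
from h import *
D=cam('side'); S=cam('scene'); w=cam('wrist'); s=ctrl.read_state(); print(s['time_s'],s['tcp_pos'],s['ft_force'])
o=[]
for c in(S,D):
    p=proj(c,(.4915,.1162,.107)); h=cv2.cvtColor(c['img'],cv2.COLOR_BGR2HSV); m=cv2.inRange(h,(0,130,50),(7,255,255))|cv2.inRange(h,(173,130,50),(180,255,255))
    x,y=p.astype(int); ys,xs=np.nonzero(m[y-18:y+18,x-18:x+18]); print('exp c',p,'top',proj(c,(.4915,.1162,.127)),'bot',proj(c,(.4915,.1162,.087)),'red',xs.min()+x-18,xs.max()+x-18,ys.min()+y-18,ys.max()+y-18)
    o.append(cv2.resize(c['img'][y-40:y+50,x-60:x+60],(400,300),interpolation=cv2.INTER_CUBIC))
cv2.imwrite('pics/fin.png',np.vstack([np.hstack(o),np.hstack([cv2.resize(w['img'],(400,300)),np.zeros((300,400,3),np.uint8)])]))
E
```

```text
29.25 [0.46183281 0.07647135 0.23653986] [-0.07894626  0.93386733 -0.34649428]
exp c [340.37006411 165.73779807] top [340.7899314  160.51019836] bot [339.96237792 170.80723437] red 338 342 160 164
exp c [333.08090432 243.17938509] top [333.33701664 237.47546399] bot [332.83134789 248.74480902] red 330 336 236 250
```

View pics/fin.png

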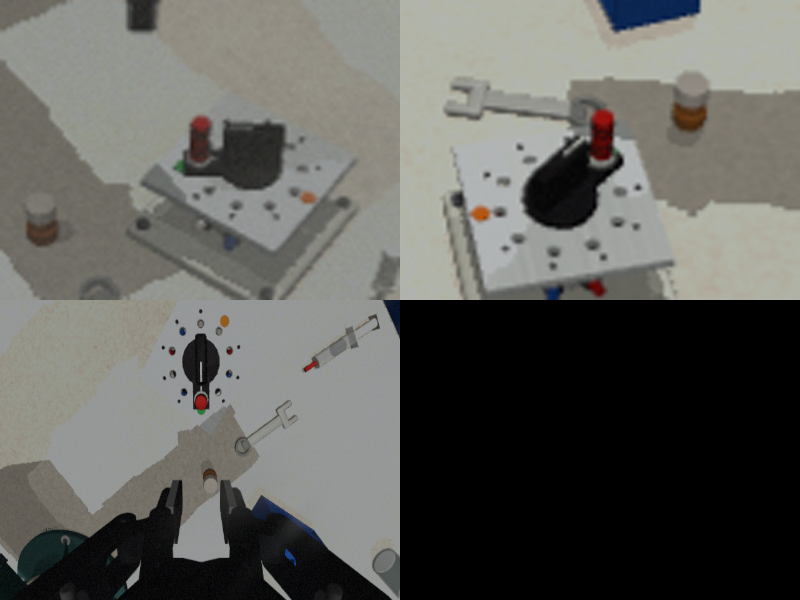

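The pin stands upright on the tab at the green spot, with its top within a pixel of the home prediction. A light press with closed fingers will confirm it is fully home.

Emit:
carry_out --deltas '[[0.5,[2.5,0,0],0],[0,[2.5,0,0],0],[0,[0,0,3],0],[0,[0,0,4],0],[0,[0,0,2.5],0],[0,[0,0,0.5],0],[0,[0,0,0.3],0],[0,[0,0,0],0]]' --force 20

```text
time_s: 30.05
tcp_pos: [0.4923, 0.1166, 0.1341]
tcp_rot: [3.141, -0.001, 0.929]
ft_force: [0.9, -0.5, 0.4]
finger_gap: 0.0003
grip_force: 0.0
```

Emit:
carry_out --deltas '[[0,[0,0,0.2],0],[0,[0,0,0.1],0],[0,[0,0,0],0]]'

```text
time_s: 30.35
tcp_pos: [0.4918, 0.1164, 0.1307]
tcp_rot: [3.141, -0.0, 0.929]
ft_force: [-0.3, 0.7, 0.1]
finger_gap: -0.0
grip_force: 0.0
```

Emit:
carry_out --deltas '[[0,[0,0,0.1],0],[0,[0,0,0],0]]'

```text
time_s: 30.55
tcp_pos: [0.4916, 0.1163, 0.1293]
tcp_rot: [3.142, -0.0, 0.929]
ft_force: [0.3, -0.7, 0.3]
finger_gap: -0.0001
grip_force: 0.0
```

Emit:
carry_out --deltas '[[0,[0,0,0.1],0],[0,[0,0,0.1],0],[0,[0,0,0],0]]'

```text
time_s: 30.85
tcp_pos: [0.4915, 0.1163, 0.1271]
tcp_rot: [-3.141, 0.0, 0.929]
ft_force: [-0.4, 0.3, 0.0]
finger_gap: -0.0002
grip_force: 0.0
```

Emit:
carry_out --deltas '[[0,[0,0,0.1],0],[0,[0,0,0],0]]'

```text
time_s: 31.05
tcp_pos: [0.4919, 0.1164, 0.1267]
tcp_rot: [3.141, -0.001, 0.929]
ft_force: [-1.8, -0.7, 6.2]
finger_gap: 0.0
grip_force: 3.0
```

Contact comes at 0.1268 m, which is the home height of 0.127 m, so the pin is fully seated. I'll retreat and hand in.

Emit:
carry_out --deltas '[[0,[0,0,-1],0],[0,[0,0,-3],0],[0,[0,0,-4],0],[0,[0,0,-2],0],[0,[0,0,0],0],[0,[0,0,0],0]]'

```text
time_s: 31.65
tcp_pos: [0.4916, 0.1164, 0.2264]
tcp_rot: [3.141, -0.0, 0.929]
ft_force: [-0.3, 0.2, -0.4]
finger_gap: 0.0001
grip_force: 0.0
```

```bash
python3 -c "
from h import *
s=ctrl.read_state(); print(s['time_s'],s['tcp_pos'],s['ft_force']); print(ctrl.finish_job())"
```

```text
31.65 [0.49162151 0.11638245 0.22638547] [-0.32301081  0.17124718 -0.40235565]
the job is handed in; nothing more can be done
None
```

The job is done and handed in at 31.7 s: the pin stood in an empty rack well, the knob turned four clicks clockwise to the green mark, and the pin went back in fully home (a light press on its handle met it at home height) and was let go; the hand-in gave no verdict.

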